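# Lock the fitting in the quick coupler

## Robot

A 6-joint arm with a two-finger parallel gripper is mounted at the origin on a cart in front of the work surface, level with it; the furniture and walls round the work are solid. World frame = base frame: x ahead of the robot, y to its left, z up, the work surface at z = 0. Lengths are in mm, angles in rad, forces in N, time in s.
With the tool pointing down it reaches from about 300 to 825 mm from the base axis. Payload 5.4 kg.
Tool frame: the origin (TCP) lies at the very end of the fingers, on their centre line; the grasp point (between the pads) lies 19 mm behind it; z points along the fingers, y is the line along which they close (so a half turn about z gives the same grasp; the last joint's range is limited). The gripper opens to 92 mm and grips with 3 to 60 N. Pads are 20 mm wide; open, the fingers measure 128 mm over their backs; the gripper's body (75 mm by 189 mm) begins 69 mm behind the grasp point.
Start: joints at [0.955, 0.158, 1.597, -0, 1.386, -0.21], TCP at [226.991, 528.281, 214.601] pointing down, gripper open.
Joint ranges: [-2.91, 2.91], [-0.94, 2.29], [0.18, 2.7], [-1.29, 4.43], [0.17, 2.64], [-3, 3]. Speed limits (rad/s): [2.57, 2.57, 3.14, 3.14, 3.14, 3.14].

## Interface

Orientations are given as a rotation vector (axis times angle).
In Python, from workcell import status, grab_frame, camera_model, robot gives the robot as it stands. The module is installed in compiled form; this text tells all that it offers.
- The arm moves only by the tool play_rows, never from a script. Its arguments are lists of equal length, an entry for each row: "hand": the opening, from 0 (shut) to 1 (fully open); "delta_pos": the shift along the tool's x, y, z in cm, a list of three; "delta_rot": the turn, a rotation vector about the tool's x, y, z in degrees, a list of three. In form: {"hand": [hand, ...], "delta_pos": [[dx, dy, dz], ...], "delta_rot": [[ax, ay, az], ...]}. A call has 1 to 10 rows; each row is the pose to reach, as a shift and turn from the pose commanded when the call began, along the tool's axes at that moment; what a row does not reach only later rows make up. A row lasts 1/12 s, in which the tool goes at most 41.7 mm and 7.16 degrees, less where a joint would pass 70% of its speed; a pose out of reach is approached as far as the arm can. A call with a gripper value outside its range is refused whole. The fingers move at their own pace and stop on an object; "force" is the grip in N (left out, the last holds). Time passes only in rows, so rows that repeat a pose let the fingers close. It gives the time, the measured TCP pose, the force, the opening and the grip force at its end, in the units of the state.
- status.read_state(): the state, without advancing time (a new reading comes with each control period).
- grab_frame(name): name is "scene" or "top"; returns the picture (384x512x3 uint8, red, green, blue); there is no depth.
- camera_model(name): a dict with "mtx" (3x3 intrinsics, pixels), "distortion" ([k1, k2, p1, p2, k3] as OpenCV has them; the pictures are not rectified), "position" and "orientation" of the camera in the world. Camera axes: x right, y down, z forward; pixel columns grow to the right and rows downward; lengths in mm; the calibration is good to about 2 mm. A picture is of the moment at which its call begins. camera_model takes no time and is no camera call.
- robot.sign_off(): hands the job in; it is judged then, once.
The state is a dict: "time": time; "qpos": joint angles; "joint_vel": joint speeds; "joint_efforts": joint torques, N m; "tool_pos": TCP position; "tcp_rot": TCP orientation; "wrist_force": force on the tool from outside, world axes, zero at the start; "ft_torque": the same for the moment, N m; "grip_width": finger opening in mm; "gripper_force": force on a finger pad.
Only numpy, scipy, OpenCV 4.12 (cv2) and the standard library are available. Lean on these libraries where they do the work, as an engineer would, in place of code of your own. Each camera call takes 0.05 s, during which the arm holds its last target. There are 200 camera calls.

## Task

Two identical quick couplers stand on the bench; one has a hose-barb fitting pushed into its top, the other is empty. Lock the one with the fitting: pull its spring sleeve straight up out of its notch, turn it clockwise seen from above by about 65 degrees, and let it spring fully down into the locked notch. Leave the empty coupler's sleeve as it is.

Things in the scene. Friction and masses are not known exactly. Their poses are not given: they have to be found in the camera images.
- coupler_full: The coupler with the fitting, fixed to the bench, origin on its axis at bench level: round aluminium base 82 mm wide, body 54 mm wide up to z 40 mm, notched crown up to 49 mm, on it a dark ribbed steel sleeve. A brass hose-barb fitting 17 mm wide stands out of the sleeve's top; its tip is 120 mm above the bench. z up; unlocked notch on its x axis.
- sleeve_grip (a point): Where to grip that sleeve, from above at any yaw: on its upright axis, 80 mm above the bench when the sleeve is down; rises and turns with it. The sleeve is a round barrel 38 mm across, 58 to 96 mm above the bench, over a foot flange 49 mm across (50 to 58 mm) whose two opposite lugs reach 57 mm across.
- sleeve_lift (a joint): Height of that sleeve above its rest, in m: 0 down in a notch, 0.024 at its upper stop. A spring pulls it down, 6 N at 0, 10 N at the top (with its weight). Its lugs clear the crown and it can turn when more than 0.008 up; 0.016 is a good height. Let go over a notch, it springs back to 0.
- sleeve_turn (a joint): Turn of that sleeve, in rad, growing clockwise seen from above. Starts at 0 to 0.1 (unlocked notch 0 to 0.22); locked notch from 0.92 to the stop at 1.33, aim at 1.13. Between the notches the crown's teeth block the lugs while the sleeve is down, and hold it 6 to 7 mm up if let go there. Raised, it turns freely.
- spare_lug (a point): A lug of the EMPTY coupler's sleeve: that coupler and sleeve are alike but with an open bore at the top, 98 mm above the bench, and no fitting standing out. The point lies 25 mm from that coupler's upright axis and 54 mm above the bench. This sleeve must stay as it is.
Mind the look-alikes: they are no part of the job. Leave any blue or purple look-alike of the coupler_full alone.

How it is judged (in metres and radians):
On the way:
1. the sleeve of the coupler with the fitting is pulled up while still in line with its unlocked notch (value of joint sleeve_lift above 0.005 m and value of joint sleeve_turn below 0.4 rad), for 0.1 s.
At the end, for the whole second after the job is handed in: The sleeve of the coupler with the fitting is turned into the locked notch (more than 0.85 rad clockwise) and has sprung fully down (less than 3 mm above its rest) (value of joint sleeve_turn above 0.85 rad and value of joint sleeve_lift below 0.003 m); the robot touches nothing.
It fails at once if the empty coupler's sleeve is lifted or turned (its lug moves more than 5 mm) (distance of spare_lug from where it was at the start of the episode above 0.005 m).
It also fails if it takes over 32 s, if anything falls off the work surface, if the arm or the gripper's body presses on something with over 40 N, if the wrist force passes 120 N, or if a joint passes its speed limit or range.

## Working session

There is one attempt and no reset: what is moved stays moved. The work goes in short steps, Python scripts to look and compute and a tool call to move; the robot and the scene stay as the last step left them, time stands still between calls to the robot, and variables do not carry over. Pictures are saved under pics/ and viewed, at most 10 in all, crops included, and the job is handed in when it is done.

Besides the shell and the picture viewer there is one more tool, called after "Request:" by a JSON object that holds its "op" and its "data", one argument or row to a line. play_rows: Moves the arm, as the interface text tells. Its arguments: {"type":"object","properties":{"hand":{"type":"array","items":{"type":"number"}},"delta_pos":{"type":"array","items":{"type":"array","items":{"type":"number"}}},"delta_rot":{"type":"array","items":{"type":"array","items":{"type":"number"}}},"force":{"type":"number"}},"required":["hand","delta_pos","delta_rot"]}

```bash
mkdir -p pics; python3 - <<'E'
from workcell import status, grab_frame, camera_model
import cv2
print(status.read_state())
for n in("scene","top"):
    print(n,camera_model(n)); cv2.imwrite(f"pics/{n}0.png",cv2.cvtColor(grab_frame(n),cv2.COLOR_RGB2BGR))
E
```

```text
{'time': 0.0, 'qpos': array([ 9.54886286e-01,  1.59017383e-01,  1.59820596e+00, -1.70639231e-05,
        1.38618056e+00, -2.10123752e-01]), 'joint_vel': array([ 0.0016153 , -0.00075753,  0.00023349,  0.00122564, -0.001744  ,
       -0.00099419]), 'joint_efforts': array([ 1.33853046e-03, -3.85548985e+01, -3.22113168e+01,  7.03432295e-02,
        3.76489596e-02, -1.43504785e-04]), 'tool_pos': array([226.65273232, 527.780188  , 213.64985947]), 'tcp_rot': array([-6.32894933e-01, -3.07645425e+00,  2.61585441e-03]), 'wrist_force': array([-0.82784162, -0.40256082, -0.15496548]), 'ft_torque': array([0.03919735, 0.01450327, 0.06311633]), 'gripper_force': 0.0, 'grip_width': 91.82564633658619}
scene {'mtx': array([[347.86052811,   0.        , 254.16460645],
       [  0.        , 347.86052811, 192.79901145],
       [  0.        ,   0.        ,   1.        ]]), 'distortion': array([0.01151859, 0.        , 0.        , 0.        , 0.        ]), 'position': array([484.31504814, 303.65912443, 870.18634776]), 'orientation': array([ 0.04656445,  3.02277434, -0.8504502 ])}
top {'mtx': array([[364.38791971,   0.        , 255.13025893],
       [  0.        , 364.38791971, 191.47276556],
       [  0.        ,   0.        ,   1.        ]]), 'distortion': array([-0.09139271,  0.        ,  0.        ,  0.        ,  0.        ]), 'position': array([ 333.55744724, -156.52525578,  954.02121809]), 'orientation': array([-2.14119662,  2.08916649, -0.20408792])}
```

View pics/scene0.png

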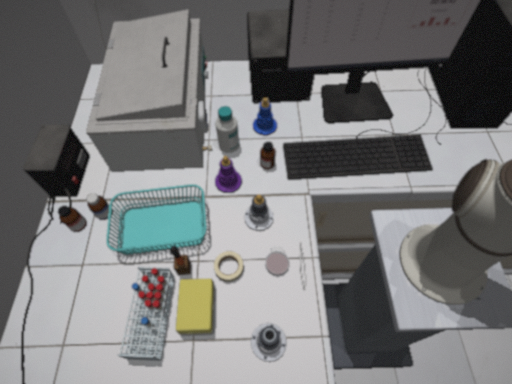

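View pics/top0.png

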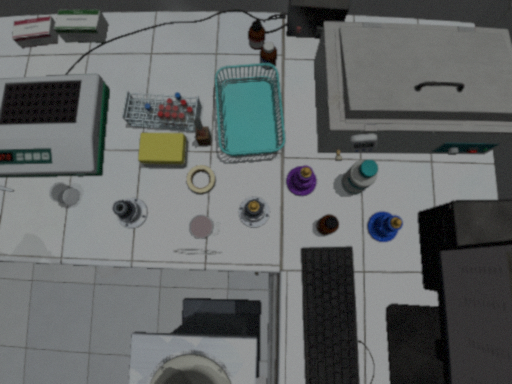

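Candidates:
- Silver coupler with a brass tip: scene (259,210), top (254,210). It fits coupler_full.
- Purple look-alike at scene (228,178) and blue look-alike at scene (265,120). Leave both alone.
- Silver coupler with an open bore: scene (268,341). This is the empty one.

I'll confirm the first one in an enlarged crop.

```bash
python3 - <<'E'
import cv2,numpy as np
a=cv2.imread("pics/scene0.png")[180:240,225:290];b=cv2.imread("pics/top0.png")[180:240,220:285]
cv2.imwrite("pics/crop.png",np.hstack([cv2.resize(x,None,fx=6,fy=6,interpolation=cv2.INTER_CUBIC) for x in(a,b)]))
E
```

```text
(no output)
```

View pics/crop.png

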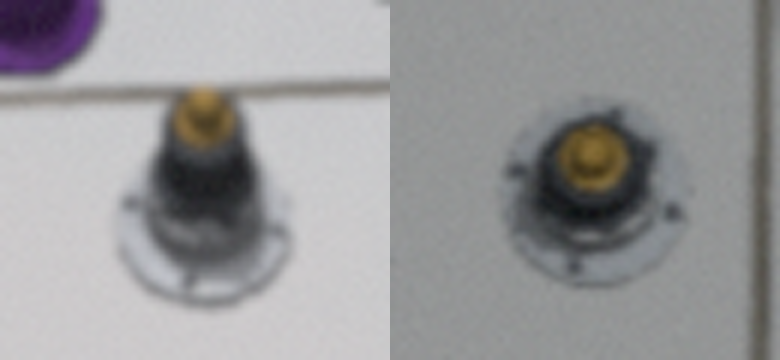

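The crop shows a silver base, a dark sleeve and a brass fitting. The tip is at about scene (258.8,196.5) and top (253.4,205), and the base centre is at about top (254.1,211.4).

```bash
cat > h.py <<'E'
import cv2,numpy as np
from scipy.spatial.transform import Rotation as R
from workcell import status, camera_model
def ray(n,px):
    m=camera_model(n); u=cv2.undistortPoints(np.array([[px]],float),m["mtx"],m["distortion"])[0,0]
    return m["position"],R.from_rotvec(m["orientation"]).apply([u[0],u[1],1])
def atz(n,px,z):
    p,d=ray(n,px); return (p+d*(z-p[2])/d[2]).round(1)
def tri(a,b):
    A=[];B=[]
    for n,px in(("scene",a),("top",b)):
        p,d=ray(n,px);d=d/np.linalg.norm(d);P=np.eye(3)-np.outer(d,d);A.append(P);B.append(P@p)
    return np.linalg.lstsq(np.vstack(A),np.hstack(B),rcond=None)[0].round(1)
def tool(p):
    s=status.read_state();r=R.from_rotvec(s["tcp_rot"]);return r.inv().apply(np.array(p)-s["tool_pos"])/10,r.as_matrix().round(3)
E
python3 - <<'E'
from h import *
print(tri((258.8,196.5),(253.4,205)),atz("scene",(258.8,196.5),120),atz("top",(253.4,205),120))
print("base",atz("top",(254.1,211.4),8),atz("scene",(258.8,216),8))
for x in (221,285): print(atz("top",(254.1+(x-253)/64*32,211.4),8))
print("empty",atz("scene",(268,336),98),atz("top",(122,208),98),"purple",atz("top",(301,182),8))
print(tool([0,0,0]))
E
```

```text
[ 467.9 -146.6  115.4] [ 466.9 -143.4  120. ] [ 468.3 -147.   120. ]
base [ 469.4 -147.9    8. ] [ 466.5 -146.8    8. ]
[ 468.4 -106.     8. ]
[ 470.5 -189.8    8. ]
empty [459.2 180.9  98. ] [456.4 169.3  98. ] purple [ 551.4 -270.9    8. ]
(array([-1.77099066e-02, -5.74097978e+01,  2.14664941e+01]), array([[-0.919,  0.395, -0.001],
       [ 0.395,  0.919, -0.001],
       [ 0.   , -0.002, -1.   ]]))
```

coupler_full's axis is at about (468,-147). The triangulated tip height of 115 agrees with 120 within calibration. I'll move over it at safe height, turning with the azimuth.

Request:
{"op": "play_rows", "data": {
  "hand": [1,1,1,1,1,1,1,1,1,1],
  "delta_pos": [
    [-2.7,-2.9,0],
    [-5.4,-5.8,0],
    [-8.1,-8.7,0],
    [-10.8,-11.6,0],
    [-13.5,-14.5,0],
    [-16.2,-17.4,0],
    [-18.9,-20.3,0],
    [-21.6,-23.2,0],
    [-24.3,-26.1,0],
    [-27,-29,0]
  ],
  "delta_rot": [
    [0,0,5],
    [0,0,10],
    [0,0,15],
    [0,0,20],
    [0,0,25],
    [0,0,30],
    [0,0,35],
    [0,0,40],
    [0,0,45],
    [0,0,50]
  ]
}}

```text
time: 0.93
tool_pos: [360.5, 153.5, 214.4]
tcp_rot: [1.879, 2.518, 0.0]
wrist_force: [0.7, -0.0, -0.2]
grip_width: 91.8
gripper_force: 0.0
```

```bash
python3 - <<'E'
from h import *
print(tool([468.5,-147,180]));print(status.read_state()["qpos"])
E
```

```text
(array([-31.87980733,   1.80978094,   3.43692526]), array([[-0.284,  0.959,  0.   ],
       [ 0.959,  0.284,  0.   ],
       [ 0.   ,  0.   , -1.   ]]))
[ 9.14845722e-02 -3.53396698e-01  2.07153916e+00  3.35500393e-05
  1.42337861e+00 -1.96902813e-01]
```

Request:
{"op": "play_rows", "data": {
  "hand": [1,1,1,1,1,1,1,1,1,1],
  "delta_pos": [
    [-3.5,0.2,0],
    [-7,0.4,0],
    [-10.5,0.6,0],
    [-14,0.8,0],
    [-17.5,1,0],
    [-21,1.2,0],
    [-24.5,1.4,0],
    [-28,1.6,0],
    [-31.9,1.8,1],
    [-31.9,1.8,3]
  ],
  "delta_rot": [
    [0,0,4],
    [0,0,8],
    [0,0,12],
    [0,0,16],
    [0,0,20],
    [0,0,24],
    [0,0,28],
    [0,0,32],
    [0,0,34],
    [0,0,34]
  ]
}}

```text
time: 1.77
tool_pos: [472.5, -151.5, 186.5]
tcp_rot: [2.529, 1.851, 0.002]
wrist_force: [0.4, 0.6, 0.7]
grip_width: 91.3
gripper_force: 0.0
```

```bash
python3 - <<'E'
from h import *
from workcell import grab_frame
print(tool([468.5,-147,66]));print(status.read_state()["qpos"])
c=[]
for n,y,x in(("scene",150,190),("top",150,185)):
    i=cv2.cvtColor(grab_frame(n),cv2.COLOR_RGB2BGR)[y:y+120,x:x+130];c.append(cv2.resize(i,None,fx=3,fy=3,interpolation=cv2.INTER_CUBIC))
cv2.imwrite("pics/c2.png",np.hstack(c))
E
```

```text
(array([ 0.35389838, -0.59920337, 12.04450816]), array([[ 0.303,  0.953,  0.005],
       [ 0.953, -0.303, -0.005],
       [-0.003,  0.007, -1.   ]]))
[-5.53220886e-01 -3.04126228e-02  1.85181468e+00 -1.83023730e-03
  1.31290148e+00 -2.45365955e-01]
```

View pics/c2.png

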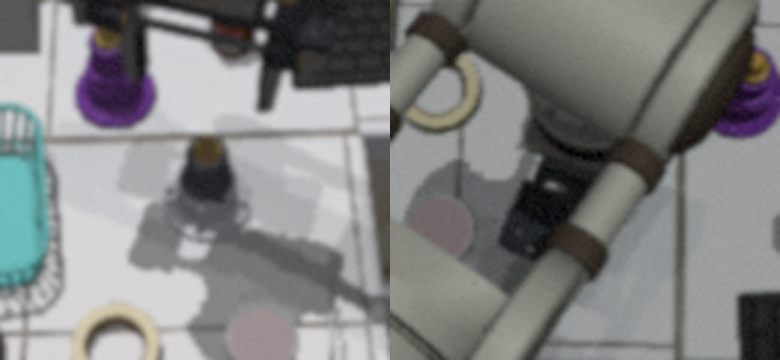

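The scene camera shows both fingertips over the coupler, at about (233,175) and (279,186). I'll check them against the commanded centre, let the arm settle, and descend partway.

```bash
python3 - <<'E'
from h import *
print(atz("scene",(233.5,175),186.5),atz("scene",(278.5,185.5),186.5),tool([467.5,-147,140]))
E
```

```text
[ 526.5 -165.3  186.5] [ 421.5 -132.   186.5] (array([-0.20796233,  0.07498929,  4.11130252]), array([[ 0.299,  0.954, -0.006],
       [ 0.954, -0.299,  0.004],
       [ 0.002, -0.007, -1.   ]]))
```

Request:
{"op": "play_rows", "data": {
  "hand": [1,1,1,1,1,1,1,1],
  "delta_pos": [
    [-0.2,0.1,1],
    [-0.2,0.1,2.5],
    [-0.2,0.1,4.5],
    [-0.2,0.1,6.5],
    [-0.2,0.1,8.5],
    [-0.2,0.1,10.5],
    [-0.2,0.1,11.5],
    [-0.2,0.1,11.5]
  ],
  "delta_rot": [
    [0,0,0],
    [0,0,0],
    [0,0,0],
    [0,0,0],
    [0,0,0],
    [0,0,0],
    [0,0,0],
    [0,0,0]
  ]
}}

```text
time: 2.53
tool_pos: [468.5, -145.5, 67.7]
tcp_rot: [-2.525, -1.863, 0.002]
wrist_force: [0.0, 0.6, -0.3]
grip_width: 92.0
gripper_force: 0.0
```

```bash
python3 - <<'E'
from h import *
from workcell import grab_frame
i=cv2.cvtColor(grab_frame("scene"),cv2.COLOR_RGB2BGR)[160:245,205:315]
cv2.imwrite("pics/c3.png",cv2.resize(i,None,fx=6,fy=6,interpolation=cv2.INTER_CUBIC))
print(tool([467.8,-147,65]))
E
```

```text
(array([-0.12426072, -0.14980336,  0.42827388]), array([[ 0.295,  0.955, -0.001],
       [ 0.955, -0.295,  0.001],
       [ 0.   , -0.002, -1.   ]]))
```

View pics/c3.png

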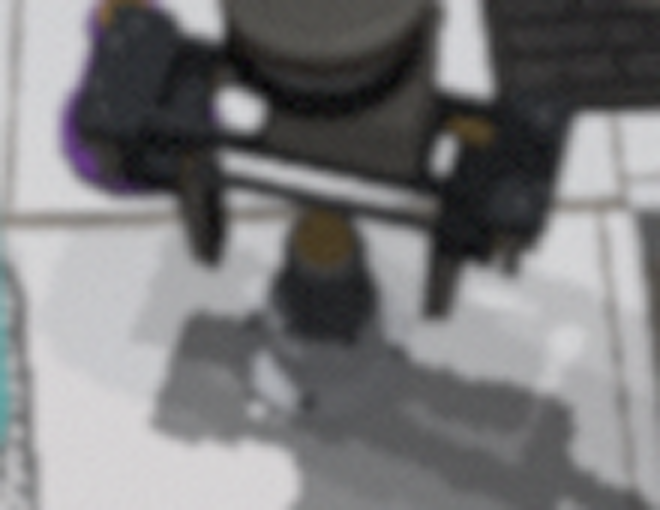

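The fingertips are at about crop (212,262) and (437,318), with the sleeve centred between them at about (324,300). I'll lower slightly and close.

Request:
{"op": "play_rows", "data": {
  "hand": [0.8,0.6,0.3,0.3,0.3,0.3,0.3,0.3,0.3,0.3],
  "delta_pos": [
    [-0.1,-0.1,0.2],
    [-0.1,-0.1,0.3],
    [-0.1,-0.1,0.3],
    [-0.1,-0.1,0.3],
    [-0.1,-0.1,0.3],
    [-0.1,-0.1,0.3],
    [-0.1,-0.1,0.3],
    [-0.1,-0.1,0.3],
    [-0.1,-0.1,0.3],
    [-0.1,-0.1,0.3]
  ],
  "delta_rot": [
    [0,0,0],
    [0,0,0],
    [0,0,0],
    [0,0,0],
    [0,0,0],
    [0,0,0],
    [0,0,0],
    [0,0,0],
    [0,0,0],
    [0,0,0]
  ],
  "force": 35
}}

```text
time: 3.42
tool_pos: [468.0, -147.6, 66.6]
tcp_rot: [-2.528, -1.862, 0.002]
wrist_force: [-5.6, 1.5, 5.8]
grip_width: 37.4
gripper_force: 35.0
```

Gripped at 37.4 mm with little side force. Next, lift 16 mm.

Request:
{"op": "play_rows", "data": {
  "hand": [0.3,0.3,0.3,0.3,0.3,0.3,0.3],
  "delta_pos": [
    [0,0,-0.3],
    [0,0,-0.6],
    [0,0,-0.9],
    [0,0,-1.2],
    [0,0,-1.6],
    [0,0,-1.6],
    [0,0,-1.6]
  ],
  "delta_rot": [
    [0,0,0],
    [0,0,0],
    [0,0,0],
    [0,0,0],
    [0,0,0],
    [0,0,0],
    [0,0,0]
  ]
}}

```text
time: 4.0
tool_pos: [468.0, -147.6, 82.1]
tcp_rot: [-2.528, -1.862, 0.002]
wrist_force: [-3.7, -1.4, -8.3]
grip_width: 37.6
gripper_force: 35.0
```

The -8 N vertical force matches the spring, so the sleeve is up. Now turn it 62° clockwise (positive about tool z, which points down).

Request:
{"op": "play_rows", "data": {
  "hand": [0.3,0.3,0.3,0.3,0.3,0.3,0.3,0.3,0.3,0.3],
  "delta_pos": [
    [0,0,0],
    [0,0,0],
    [0,0,0],
    [0,0,0],
    [0,0,0],
    [0,0,0],
    [0,0,0],
    [0,0,0],
    [0,0,0],
    [0,0,0]
  ],
  "delta_rot": [
    [0,0,4],
    [0,0,10],
    [0,0,17],
    [0,0,24],
    [0,0,31],
    [0,0,38],
    [0,0,45],
    [0,0,52],
    [0,0,58],
    [0,0,62]
  ]
}}

```text
time: 4.83
tool_pos: [466.2, -145.6, 80.7]
tcp_rot: [-3.123, -0.286, 0.009]
wrist_force: [-6.9, 4.2, -8.5]
grip_width: 37.3
gripper_force: 35.0
```

Request:
{"op": "play_rows", "data": {
  "hand": [0.3,0.3,0.3],
  "delta_pos": [
    [0,0,0],
    [0,0,0],
    [0,0,0]
  ],
  "delta_rot": [
    [0,0,0],
    [0,0,0],
    [0,0,0]
  ]
}}

```text
time: 5.08
tool_pos: [466.2, -145.6, 80.7]
tcp_rot: [-3.122, -0.294, 0.009]
wrist_force: [-6.1, 3.0, -8.0]
grip_width: 37.3
gripper_force: 35.0
```

```bash
python3 - <<'E'
from h import *
s=status.read_state();m=R.from_rotvec(s["tcp_rot"]).as_matrix()
print(np.degrees(np.arctan2(m[1,1],m[0,1])),s["wrist_force"],s["ft_torque"],s["qpos"])
E
```

```text
-79.24208410606035 [-6.11654296  2.97566664 -7.95653477] [ 0.50703485  1.28768329 -0.0034579 ] [-5.51317666e-01  9.29170178e-02  1.95156551e+00  9.23879634e-04
  1.10505737e+00  8.31283573e-01]
```

Turned the full 62° with no twisting moment, so no slip or stop. Lower it into the notch.

Request:
{"op": "play_rows", "data": {
  "hand": [0.3,0.3,0.3,0.3,0.3,0.3],
  "delta_pos": [
    [0,0,0.4],
    [0,0,0.8],
    [0,0,1.2],
    [0,0,1.4],
    [0,0,1.4],
    [0,0,1.4]
  ],
  "delta_rot": [
    [0,0,0],
    [0,0,0],
    [0,0,0],
    [0,0,0],
    [0,0,0],
    [0,0,0]
  ]
}}

```text
time: 5.58
tool_pos: [466.2, -145.6, 67.0]
tcp_rot: [-3.122, -0.294, 0.009]
wrist_force: [-8.5, 3.9, -5.4]
grip_width: 37.3
gripper_force: 35.0
```

Request:
{"op": "play_rows", "data": {
  "hand": [0.8,0.8,0.8,0.8,0.8,0.8,0.8],
  "delta_pos": [
    [0,0,0],
    [0,0,0],
    [0,0,0],
    [0,0,0],
    [0,0,0],
    [0,0,0],
    [0,0,0]
  ],
  "delta_rot": [
    [0,0,0],
    [0,0,0],
    [0,0,0],
    [0,0,0],
    [0,0,0],
    [0,0,0],
    [0,0,0]
  ]
}}

```text
time: 6.17
tool_pos: [469.2, -148.1, 68.9]
tcp_rot: [3.127, 0.294, 0.001]
wrist_force: [0.5, -0.3, -0.4]
grip_width: 73.3
gripper_force: 0.0
```

Request:
{"op": "play_rows", "data": {
  "hand": [0.8,0.8,0.8,0.8,0.8,0.8,0.8,0.8,0.8],
  "delta_pos": [
    [0,0,-1.5],
    [0,0,-4],
    [0,0,-7],
    [0,0,-10],
    [0,0,-13],
    [0,0,-16],
    [0,0,-18],
    [0,0,-18],
    [0,0,-18]
  ],
  "delta_rot": [
    [0,0,0],
    [0,0,0],
    [0,0,0],
    [0,0,0],
    [0,0,0],
    [0,0,0],
    [0,0,0],
    [0,0,0],
    [0,0,0]
  ]
}}

```text
time: 6.92
tool_pos: [469.5, -148.2, 249.4]
tcp_rot: [3.126, 0.294, 0.003]
wrist_force: [-0.1, 1.2, -0.0]
grip_width: 73.6
gripper_force: 0.0
```

```bash
python3 - <<'E'
from h import *
from workcell import grab_frame
i=cv2.cvtColor(grab_frame("scene"),cv2.COLOR_RGB2BGR)[180:240,225:290]
a=cv2.imread("pics/scene0.png")[180:240,225:290]
cv2.imwrite("pics/c4.png",np.hstack([cv2.resize(x,None,fx=6,fy=6,interpolation=cv2.INTER_CUBIC) for x in(a,i)]))
E
```

```text
(no output)
```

View pics/c4.png

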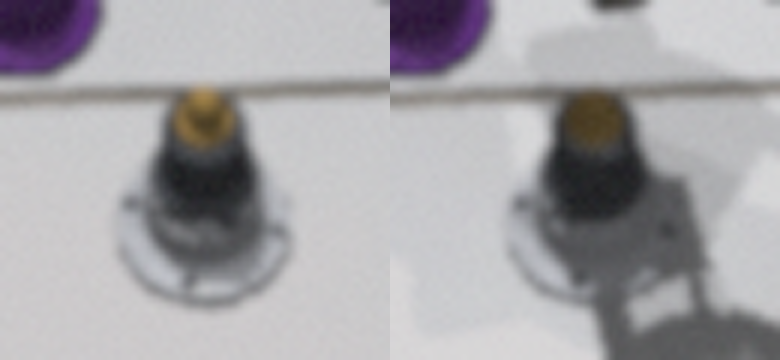

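The sleeve top and the brass border sit at the same rows as before (about 148 in both crops), so the sleeve looks down. I'll move the arm clear for a shadow-free check.

Request:
{"op": "play_rows", "data": {
  "hand": [0.8,0.8,0.8,0.8,0.8,0.8,0.8,0.8,0.8,0.8],
  "delta_pos": [
    [0,-3,0],
    [0,-6,0],
    [0,-9,0],
    [0,-12,0],
    [0,-15,0],
    [0,-18,0],
    [0,-21,0],
    [0,-24,0],
    [0,-24,0],
    [0,-24,0]
  ],
  "delta_rot": [
    [0,0,0],
    [0,0,0],
    [0,0,0],
    [0,0,0],
    [0,0,0],
    [0,0,0],
    [0,0,0],
    [0,0,0],
    [0,0,0],
    [0,0,0]
  ]
}}

```text
time: 7.8
tool_pos: [422.8, 88.8, 246.6]
tcp_rot: [-3.127, -0.299, 0.005]
wrist_force: [0.1, 0.7, 0.8]
grip_width: 73.4
gripper_force: 0.0
```

```bash
python3 - <<'E'
from h import *
from workcell import grab_frame
r=[]
for n,x in(("scene",225),("top",220)):
    i=cv2.cvtColor(grab_frame(n),cv2.COLOR_RGB2BGR)[180:240,x:x+65];a=cv2.imread(f"pics/{n}0.png")[180:240,x:x+65]
    r.append(np.hstack([cv2.resize(q,None,fx=5,fy=5,interpolation=cv2.INTER_CUBIC) for q in(a,i)]))
cv2.imwrite("pics/c5.png",np.vstack(r)[:600])
E
```

```text
(no output)
```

View pics/c5.png

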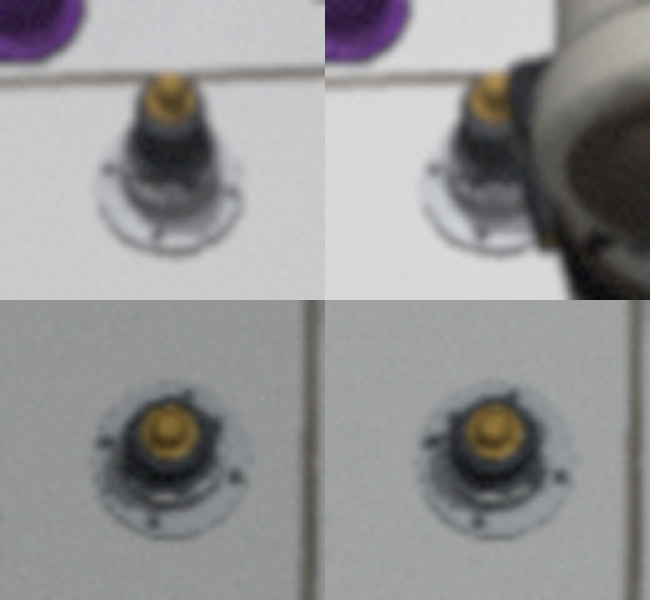

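The top view shows the lugs moved: before at upper right (215,430) and lower left (120,470), now at upper left (455,415) and lower right (540,470). The sleeve's height is unchanged, so it is locked and down.

```bash
python3 -c "
from workcell import robot
print(robot.sign_off())"
```

```text
the job is handed in; nothing more can be done
None
```

I lifted the sleeve of the coupler with the fitting, turned it about 62° clockwise and lowered it into the locked notch, where the pictures show it fully down; the empty coupler was not touched, and I handed the job in at about 8 s (no verdict was returned).

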